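# Dispense one riser plate and slide it into the pick-up bay

## Task

Press the feeder's plunger all the way in once, so that a single riser plate comes out under the gate, and let the plunger spring back. Then, with the fingertips, gently and without gripping it or picking it up, push that plate sideways along the board into the pick-up bay, until it lies flat between the two rails with its ends level with theirs (to about a centimetre). Leave the other plates in the magazine and do not move the tray of screws, the bit block or the tape roll.

Things in the scene. Friction and masses are not known exactly. Their poses are not given: they have to be found in the camera images.
- feeder: Fixed plate feeder. Origin on the bench top under the centre of the magazine (grey open box, 64 x 87 mm in x, y, top 54 mm up). Plates come out along its +x; the plunger is at -x. Its plywood board is 8 mm thick; the runway on it spans x -2 to 110, y +-210 mm, with a fence 6 mm high from x = 100. A plate comes out under the gate (x = 32) and stops with its centre at x = 60 to 74 mm, y near 0.
- plunger (a joint): Travel of the plunger along the feeder's +x: 0 = out, 0.064 m = fully in (hard stop). A spring returns it by itself (2 N when out, 6 N when in, plus 1.5 N for each 0.1 m/s of pressing speed). Each full stroke ejects the lowest plate, which is clear of the gate only at the end of the stroke; the next plate drops down when the plunger is back.
- plunger_face (a point): Centre of the pressed face of the plunger's upright black push pad; it looks along the feeder's -x and at joint 0 lies 106.5 mm behind the feeder's origin, 34 mm above the bench. The pad is 56 mm wide (y), 46 mm high (8 to 54 mm above the bench), 10 mm thick. The bench in front of it is free.
- plate_1_mid (a point): Centre (half-way up) of the lowest riser plate in the magazine, the one to dispense: a black plastic plate 52 mm (its x) by 76 mm (its y) by 8 mm with a window in the middle, about 40 g. At the start its axes are along those of the feeder; it comes out flat, a 76 mm edge leading. Keep the gripper body clear of the tool rack behind the runway (from about 0.74 m ahead of the robot).
- plate_2_mid (a point): Centre of the second plate, like the first, resting on it; must stay in the magazine (it drops by 8 mm).
- plate_3_mid (a point): Centre of the third plate, at the top of the stack; must stay in the magazine.
- bay: Pick-up bay, fixed on the runway left or right of the outlet (about 145 mm from the feeder's x axis): two aluminium rails 11 mm high, 6 mm thick, 84 mm long, along the feeder's y, 72 mm clear between them, last 14 mm flared; both ends open. Origin midway between them on the board's top, 8 mm above the bench; axes as the feeder's. The plate's 76 mm goes along the rails, its centre over this origin.
- screws: Small tray of screws, 76 mm (along the feeder's x) by 50 mm by 30 mm high, loose, on the runway on the other side of the outlet. Origin at the centre of its underside. Not to be moved.
- bits: Wooden block with drill bits, 26 x 70 x 69 mm high, loose on the bench beside the plunger. Origin at the centre of its underside. Not to be moved.
- tape: Roll of black tape lying flat, 92 mm across, 48 mm high, loose on the bench beside the plunger, on the other side. Origin at the centre of its underside. Not to be moved.
Not all that is in view belongs to the job. What is shaped like the part that bears plate_3_mid but orange is not meant.

How it is judged:
By the outcome, as a careful person would: the job done as asked, in the order asked, and still so for the second after the job is handed in, with the robot touching nothing.
It also fails if it takes over 53 s, if anything falls off the work surface, if the arm or the gripper's body presses on something with over 40 N, if the wrist force passes 120 N, or if a joint passes its speed limit or range.

## Robot

A 6-joint arm with a two-finger parallel gripper is mounted at the origin on a cart in front of the work surface, level with it; the furniture and walls round the work are solid. World frame = base frame: x ahead of the robot, y to its left, z up, the work surface at z = 0. Lengths are in m, angles in rad, forces in N, time in s.
With the tool pointing down it reaches from about 0.35 to 0.775 m from the base axis. Payload 7.3 kg.
Tool frame: the origin (TCP) lies where the fingers leave the gripper's body, on its centre line; the fingertips stand 66 mm ahead of it and the grasp point (between the pads) lies 47 mm ahead of it; z points along the fingers, y is the line along which they close (so a half turn about z gives the same grasp; the last joint's range is limited). The gripper opens to 92 mm and grips with 3 to 60 N. Pads are 19 mm wide; open, the fingers measure 130 mm over their backs; the gripper's body (75 mm by 190 mm) begins 47 mm behind the grasp point.
Start: joints at [1.017, 0.342, 1.524, -0, 1.275, -0.146], TCP at [0.208, 0.482, 0.292] pointing down, gripper open.
Joint ranges: [-2.53, 2.53], [-0.77, 2.02], [0.04, 2.7], [-1, 4.14], [0.28, 2.66], [-3.11, 3.11]. Speed limits (rad/s): [2.57, 2.57, 3.14, 3.14, 3.14, 3.14].

## Interface

Orientations are given as a rotation vector (axis times angle).
In Python, from plant import robot, camera, get_calibration gives the robot as it stands. The module is installed in compiled form; this text tells all that it offers.
- The arm moves only by the shell command python3 -m crank 'ROWS' [FORCE]. ROWS is JSON, a list of rows, each a list of 3 entries, a list of its own where there are three numbers: the shift along the tool's x, y, z in m, then the turn, a rotation vector about the tool's x, y, z in rad, then the opening, from -1 (shut) to 1 (fully open). In form: [[[x, y, z], [ax, ay, az], fingers], ...]. A call has 1 to 20 rows; each row shifts and turns the commanded pose from where the row before left it, along the tool's axes as they then stand; what a row does not reach is not made up. A row lasts 1/8 s, in which the tool goes at most 62.5 mm and 10.7 degrees, less where a joint would pass 70% of its speed; a pose out of reach is approached as far as the arm can. A call with a gripper value outside its range is refused whole. The fingers move at their own pace and stop on an object; FORCE is the grip in N (left out, the last holds). Time passes only in rows, so rows that do not move let the fingers close. It gives the time, the measured TCP pose, the force, the opening and the grip force at its end, in the units of the state.
- robot.sense(): the state, without advancing time (a new reading comes with each control period).
- camera(name): name is "scene" or "side" or "wrist"; returns the picture (400x640x3 uint8, blue, green, red); there is no depth.
- get_calibration(name): a dict with "intrinsics" (3x3 intrinsics, pixels), "k1" (the pictures are not rectified: a ray, as slopes to the right and down, at radius r is drawn at 1 + k1 r^2 times it, then the intrinsics apply), "R" (3x3) and "t" (3): a world point X has camera coordinates R X + t. Camera axes: x right, y down, z forward; pixel columns grow to the right and rows downward; lengths in m; the calibration is good to about 2 mm. A picture is of the moment at which its call begins: read the wrist's pose just before it. get_calibration takes no time and is no camera call; for the wrist camera it gives the pose at the moment of the call.
- robot.hand_in(): hands the job in; it is judged then, once.
The state is a dict: "time": time; "joint_positions": joint angles; "qvel": joint speeds; "joint_efforts": joint torques, N m; "tcp_pos": TCP position; "orientation": TCP orientation; "contact_force": force on the tool from outside, world axes, zero at the start; "wrist_torque": the same for the moment, N m; "grip_width": finger opening in m; "gripper_force": force on a finger pad.
Only numpy, scipy, OpenCV 4.12 (cv2) and the standard library are available. Lean on these libraries where they do the work, as an engineer would, in place of code of your own. Each camera call takes 0.05 s, during which the arm holds its last target. There are 200 camera calls.

## Working session

There is one attempt and no reset: what is moved stays moved. The work goes in short steps, Python scripts to look and compute and a shell command to move; the robot and the scene stay as the last step left them, time stands still between calls to the robot, and variables do not carry over. Pictures are saved under pics/ and viewed, at most 10 in all, crops included, and the job is handed in when it is done.

```bash
mkdir -p pics
cat > h.py <<'E'
import numpy as np, cv2
from plant import robot, camera, get_calibration
from scipy.spatial.transform import Rotation as R
def ray(c,u,v):
    K=np.array(c["intrinsics"]);D=np.array([c["k1"],0,0,0,0.])
    p=cv2.undistortPoints(np.array([[[u,v]]],float),K,D)[0,0]
    Rm=np.array(c["R"]);t=np.array(c["t"]).ravel()
    return -Rm.T@t, Rm.T@np.array([p[0],p[1],1])
def onz(c,u,v,z):
    o,d=ray(c,u,v); return o+d*(z-o[2])/d[2]
def proj(c,X):
    K=np.array(c["intrinsics"]);D=np.array([c["k1"],0,0,0,0.])
    return cv2.projectPoints(np.array(X,float).reshape(-1,1,3),cv2.Rodrigues(np.array(c["R"]))[0],np.array(c["t"],float).ravel(),K,D)[0][:,0]
E
python3 - <<'E'
from h import *
s=robot.sense();print(s)
for n in("scene","side"):
    c=get_calibration(n);print(n,c["k1"],ray(c,320,200))
    cv2.imwrite(f"pics/{n}0.png",camera(n))
E
```

```text
{'time': 0.0, 'joint_positions': array([ 1.01700039e+00,  3.42726660e-01,  1.52501761e+00, -2.37864163e-05,
        1.27543600e+00, -1.46037858e-01]), 'qvel': array([ 0.00039462,  0.00138611,  0.0011016 ,  0.00152023, -0.00130038,
        0.00018714]), 'joint_efforts': array([-6.71018061e-04, -4.31241095e+01, -2.44222122e+01,  7.16894190e-02,
        5.60329249e-02, -1.20564837e-04]), 'tcp_pos': array([0.20802426, 0.48168205, 0.29154265]), 'orientation': array([-6.35960105e-01, -3.07601503e+00,  2.35455375e-03]), 'contact_force': array([0.00619877, 0.3151906 , 0.52104929]), 'wrist_torque': array([ 0.00981901, -0.00143097, -0.06867999]), 'gripper_force': 0.0, 'grip_width': 0.09171315897128753}
scene -0.020474319210922933 (array([-0.04844558, -0.28940557,  0.84413791]), array([ 0.56722205,  0.33297867, -0.75327117]))
side -0.04677855106912938 (array([0.5891497 , 0.85769642, 0.50554033]), array([-0.03725885, -0.87270516, -0.48683756]))
```

View pics/scene0.png

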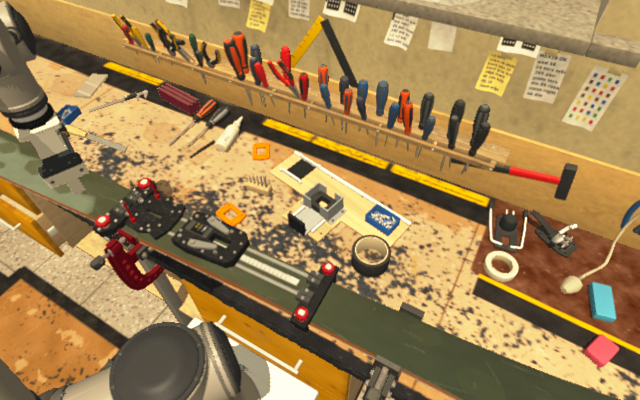

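View pics/side0.png

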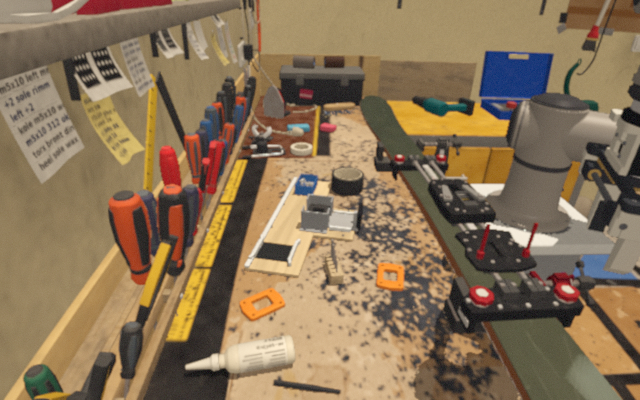

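The feeder is at scene (322,200), with the bay at (302,170) on its left, screws at (382,217), tape at (370,255) and bits near (258,182). I'll enlarge both views.

Run:
```python
import cv2
a=cv2.imread("pics/scene0.png")[135:285,240:425];b=cv2.imread("pics/side0.png")[165:300,230:380]
cv2.imwrite("pics/c1.png",cv2.resize(a,(740,600),interpolation=cv2.INTER_CUBIC))
cv2.imwrite("pics/c2.png",cv2.resize(b,(660,594),interpolation=cv2.INTER_CUBIC))
```

```text
(no output)
```

View pics/c1.png

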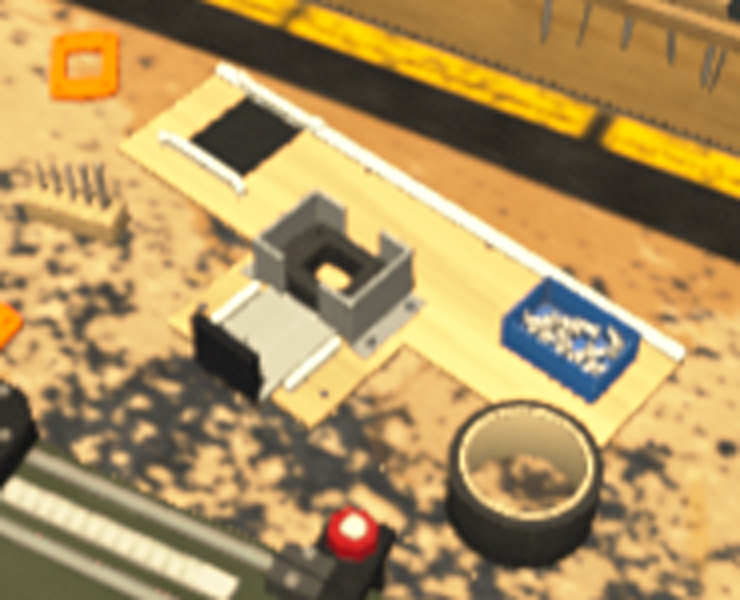

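View pics/c2.png

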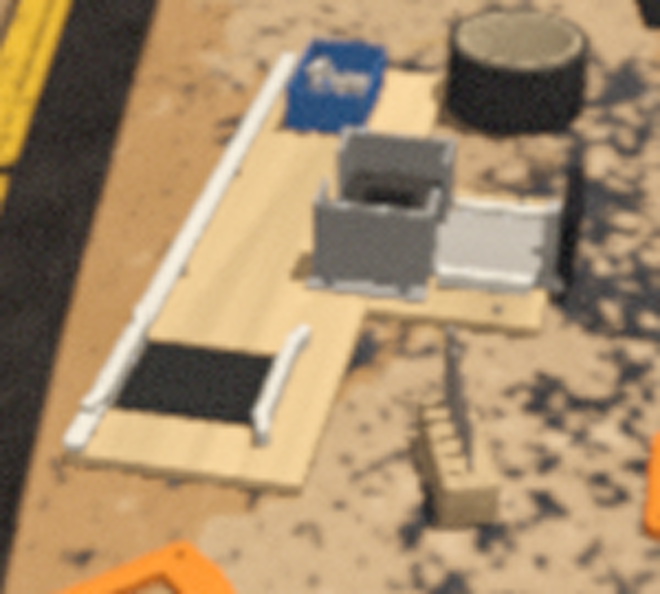

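```bash
cat > fit.py <<'E'
from h import *
S=get_calibration("scene");D=get_calibration("side")
s=lambda u,v:(240+u/4,135+v/4)
d=lambda u,v:(230+u/4.4,165+v/4.4)
P=[(S,s(120,148),.008,(-2,210)),(S,s(603,442),.008,(-2,-210)),(D,d(302,488),.008,(-2,210)),(D,d(70,458),.008,(110,210)),
(S,s(318,193),.054,(32,43.5)),(S,s(413,250),.054,(32,-43.5)),(S,s(255,243),.054,(-32,43.5)),(S,s(350,302),.054,(-32,-43.5)),
(D,d(316,200),.054,(32,43.5)),(D,d(436,208),.054,(-32,43.5)),(D,d(452,142),.054,(-32,-43.5))]
W=np.array([onz(c,*p,z)[:2] for c,p,z,f in P]);F=np.array([f for *_,f in P])/1000.
from scipy.optimize import least_squares
T=lambda q,F:q[:2]+F@np.array([[np.cos(q[2]),np.sin(q[2])],[-np.sin(q[2]),np.cos(q[2])]])
r=least_squares(lambda q:(T(q,F)-W).ravel(),[.6,0,0],loss="soft_l1",f_scale=.003)
q=r.x
if __name__=="__main__":
    print(q,np.degrees(q[2]));print(np.round((W-T(q,F))*1000,1))
    def loc(c,p,z):
        w=onz(c,*p,z)[:2]-q[:2];C,s_=np.cos(q[2]),np.sin(q[2]);return np.round(1000*np.array([C*w[0]+s_*w[1],-s_*w[0]+C*w[1]]),1)
    print("pad top",loc(S,s(195,312),.054),loc(S,s(258,352),.054))
    print("rail near ends",loc(S,s(163,134),.019),loc(S,s(240,184),.019),loc(D,d(262,438),.019),loc(D,d(305,328),.019))
    print("far rail",loc(S,s(222,68),.019),loc(S,s(320,122),.019))
    print("tape top c",loc(S,s(525,460),.048),"screws",loc(S,s(570,330),.03),"bits",loc(S,s(75,215),.03))
E
python3 fit.py
```

```text
[ 0.56262228  0.05968187 -0.17932507] -10.274569874209012
[[ 6.6 -4.4]
 [12.7 -2. ]
 [ 4.4  5.2]
 [ 0.1  4.1]
 [-3.9 -6.1]
 [-2.9 -0. ]
 [-0.2 -3.8]
 [ 1.7  3.2]
 [-4.   1. ]
 [-3.3 -2.5]
 [-0.4 11.8]]
pad top [-99.4  30.5] [-98.1 -21.5]
rail near ends [ 28.3 184. ] [ 26.2 106.8] [ 23.4 197.9] [ 21.  109.5]
far rail [108.3 198.5] [110.2 103.3]
tape top c [ -55.3 -193. ] screws [  56.  -151.6] bits [-75.2 167.7]
```

```bash
python3 -m crank '[[[-0.0274,-0.02,0],[0,0,0],-1],[[-0.0274,-0.02,0],[0,0,0],-1],[[-0.0274,-0.02,0],[0,0,0],-1],[[-0.0274,-0.02,0],[0,0,0],-1],[[-0.0274,-0.02,0],[0,0,0],-1],[[-0.0274,-0.02,0],[0,0,0],-1],[[-0.0274,-0.02,0],[0,0,0],-1],[[-0.0274,-0.02,0],[0,0,0],-1],[[-0.0274,-0.02,0],[0,0,0],-1],[[-0.0274,-0.02,0],[0,0,0],-1],[[-0.0274,-0.02,0],[0,0,0],-1],[[-0.0274,-0.02,0],[0,0,0],-1],[[-0.0274,-0.02,0],[0,0,0],-1],[[-0.0274,-0.02,0],[0,0,0],-1],[[0,0,0],[0,0,-0.1135],-1],[[0,0,0],[0,0,-0.1135],-1],[[0,0,0],[0,0,0],-1],[[0,0,0],[0,0,0],-1]]' 10
python3 - <<'E'
from h import *
s=robot.sense();c=get_calibration("wrist");print(s["time"],s["joint_positions"],s["tcp_pos"],R.from_rotvec(s["orientation"]).as_matrix())
print(onz(c,320,200,0),onz(c,0,0,0),onz(c,639,399,0))
im=camera("wrist");np.savez("pics/w1.npz",**{k:np.array(v) for k,v in c.items()})
cv2.imwrite("pics/w1.png",im)
E
```

```text
time: 2.35
tcp_pos: [0.4492, 0.0729, 0.2921]
orientation: [-0.287, -3.128, -0.0]
contact_force: [-1.1, 0.7, -0.4]
grip_width: 0.0008
gripper_force: 0.0
2.35 [-7.89103102e-03  2.14052725e-01  1.70390260e+00  9.67648654e-05
  1.22396236e+00 -1.39595061e+00] [0.44916859 0.07288089 0.29209017] [[-9.83344016e-01  1.81753792e-01 -3.24302365e-04]
 [ 1.81753771e-01  9.83344069e-01  9.35648352e-05]
 [ 3.35906571e-04  3.30632430e-05 -9.99999943e-01]]
[0.48782914 0.06582016 0.        ] [ 0.18091925 -0.25858964  0.        ] [9.34182836e-01 5.37425235e-01 5.55111512e-17]
```

View pics/w1.png

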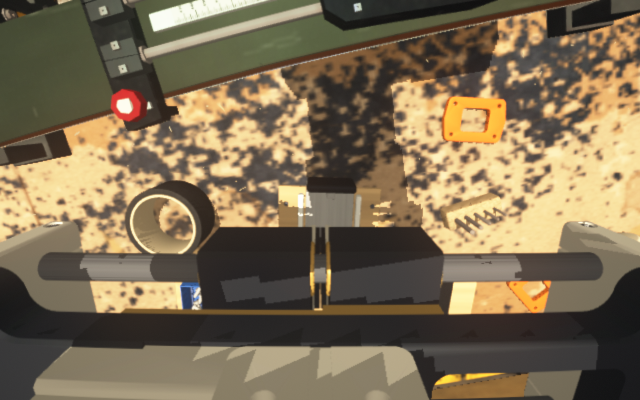

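Run:
```python
from h import *
c=dict(np.load("pics/w1.npz"))
im=cv2.imread("pics/w1.png")
g=im[165:205,290:375].max(2)
for v in range(0,40,2): print(v+165,"".join("#" if x<45 else "+" if x<90 else "." for x in g[v]))
for p in [(307,178),(356,179),(308,190),(356,192)]: print(onz(c,*p,.054))
import fit
print(fit.T(fit.q,np.array([[-.1065,.028],[-.1065,-.028]])))
```

```text
165 ++++++++++++......++++...............+++++++++++++++++++++++++++++++++#####++++++++++
167 ++++++++++++.......................++++++++++++++++++++++++++++++++++++++++++#++++++.
169 +++.....+++.............++++++++++++++++++++++++++++++++++++++###++++++++++++++++++..
171 ........+.............++++++++++++++++++++++++++++++++++++++++###++++++++++++++......
173 ..................++++.+++++++++++++++++++++++++++++++++++++######+++++++++++........
175 ..................+..++++++++...++++++++++++++++++++++++++#######++++++++++++........
177 .................+++++++++++++++++++++#####+++++#####++++#######+++++++++++++++......
179 .................++#############################################+++++++..............
181 .................++#############################################++++.................
183 .................++#############################################+++..................
185 .................+++++++++++#####################################+...................
187 .................+++++++++++++++++++++++#+++#####################+...................
189 ................
[... 190 characters left out ...]
.........................+++++++++++++.....................
195 .....................................................................................
197 .....................................................................................
199 .....................................................................................
201 .....................................................................................
203 .....................................................................................
[0.44580666 0.05901894 0.054     ]
[0.45667276 0.11171015 0.054     ]
[0.45929931 0.05750746 0.054     ]
[0.47122476 0.10947046 0.054     ]
[[0.46282432 0.1062288 ]
 [0.45283585 0.0511268 ]]
```

The wrist view shows the pad's top edge at about (307–356, 178–192), square to the tool within about 1°. The path to it is clear, so I'll go behind the pad and down.

```bash
python3 -m crank '[[[0.03,0.0097,0],[0,0,0],-1],[[0,0,0.045],[0,0,0],-1],[[0,0,0.045],[0,0,0],-1],[[0,0,0.045],[0,0,0],-1],[[0,0,0.04],[0,0,0],-1],[[0,0,0.027],[0,0,0],-1],[[0,0,0],[0,0,0],-1]]'
python3 - <<'E'
from h import *
S=get_calibration("scene");c=get_calibration("wrist");print(ray(c,320,200))
im=camera("scene")[135:285,240:425];cv2.imwrite("pics/s2.png",cv2.resize(im,(740,600),interpolation=cv2.INTER_CUBIC))
E
```

```text
time: 3.28
tcp_pos: [0.4205, 0.0878, 0.0889]
orientation: [-0.284, -3.125, 0.001]
contact_force: [0.2, -0.6, -0.2]
grip_width: 0.0007
gripper_force: 0.0
(array([0.35397861, 0.099715  , 0.18187604]), array([ 0.26049494, -0.04747222, -0.96438197]))
```

View pics/s2.png

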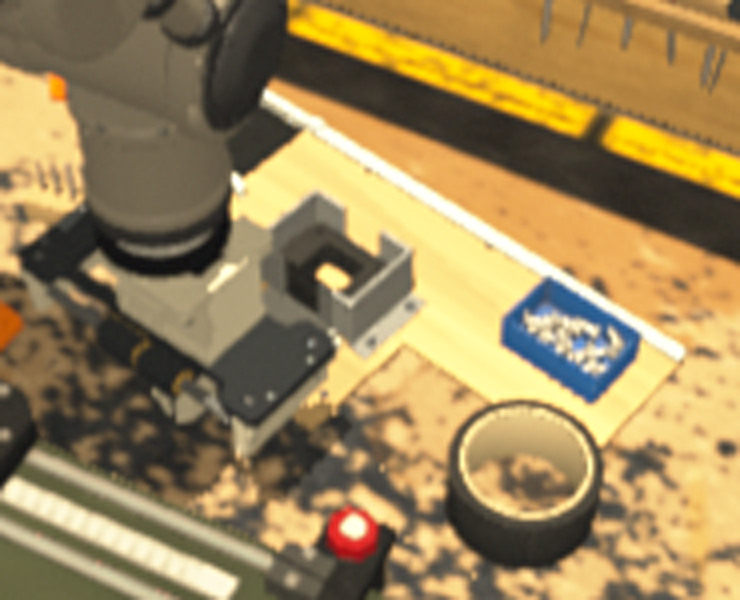

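The gripper stands clear behind the pad, and the magazine at (335,260) is untouched. Now press.

```bash
python3 -m crank '[[[-0.0125,0.002,0],[0,0,0],-1],[[-0.0125,0.002,0],[0,0,0],-1],[[-0.0125,0,0],[0,0,0],-1],[[-0.0125,0,0],[0,0,0],-1],[[-0.0125,0,0],[0,0,0],-1],[[-0.0125,0,0],[0,0,0],-1]]'; python3 -m crank '[[[-0.008,0,0],[0,0,0],-1],[[-0.004,0,0],[0,0,0],-1]]'
```

```text
time: 4.08
tcp_pos: [0.495, 0.0778, 0.0904]
orientation: [-0.283, -3.124, 0.001]
contact_force: [-7.7, -3.2, 3.7]
grip_width: 0.0005
gripper_force: 3.7
time: 4.32
tcp_pos: [0.5069, 0.0754, 0.0902]
orientation: [-0.284, -3.124, 0.001]
contact_force: [-9.2, -3.0, 4.5]
grip_width: 0.0004
gripper_force: 3.6
```

```bash
python3 -m crank '[[[-0.003,0,0],[0,0,0],-1],[[-0.002,0,0],[0,0,0],-1]]'; python3 -m crank '[[[-0.002,0,0],[0,0,0],-1]]';python3 -m crank '[[[-0.002,0,0],[0,0,0],-1]]';python3 -m crank '[[[-0.002,0,0],[0,0,0],-1]]'
```

```text
time: 4.58
tcp_pos: [0.5093, 0.0749, 0.0901]
orientation: [-0.283, -3.118, 0.002]
contact_force: [-19.0, -1.0, 13.7]
grip_width: 0.0006
gripper_force: 9.4
time: 4.7
tcp_pos: [0.5095, 0.0749, 0.09]
orientation: [-0.283, -3.114, 0.002]
contact_force: [-24.9, 0.7, 18.7]
grip_width: 0.0006
gripper_force: 12.5
time: 4.82
tcp_pos: [0.5098, 0.0748, 0.09]
orientation: [-0.283, -3.11, 0.002]
contact_force: [-30.0, 1.3, 24.9]
grip_width: 0.0001
gripper_force: 15.6
time: 4.95
tcp_pos: [0.5101, 0.0748, 0.09]
orientation: [-0.283, -3.106, 0.002]
contact_force: [-37.5, 3.0, 29.8]
grip_width: 0.0005
gripper_force: 18.8
```

Hard stop reached. I'll retract and rise.

```bash
python3 -m crank '[[[0.008,0,0],[0,0,0],-1],[[0.015,0,0],[0,0,0],-1],[[0.018,0,0],[0,0,0],-1],[[0.018,0,0],[0,0,0],-1],[[0.018,0,0],[0,0,0],-1],[[0.018,0,0],[0,0,0],-1],[[0.015,0,0],[0,0,0],-1],[[0,0,-0.04],[0,0,0],-1],[[0,0,-0.05],[0,0,0],-1],[[0,0,-0.05],[0,0,0],-1],[[0,0,-0.05],[0,0,0],-1],[[0,0,0],[0,0,0],-1]]'
python3 - <<'E'
from h import *
a=camera("scene")[135:285,240:425];b=camera("side")[165:300,230:380]
cv2.imwrite("pics/s3raw.png",a);cv2.imwrite("pics/d3raw.png",b)
o=np.zeros((300,800,3),np.uint8)
o=np.hstack([cv2.resize(a,(420,340),interpolation=cv2.INTER_CUBIC),cv2.resize(b,(378,340),interpolation=cv2.INTER_CUBIC)])
cv2.imwrite("pics/c3.png",o)
E
```

```text
time: 6.45
tcp_pos: [0.4124, 0.094, 0.2842]
orientation: [0.283, 3.119, 0.002]
contact_force: [0.2, 0.3, -0.3]
grip_width: 0.0003
gripper_force: 0.0
```

View pics/c3.png

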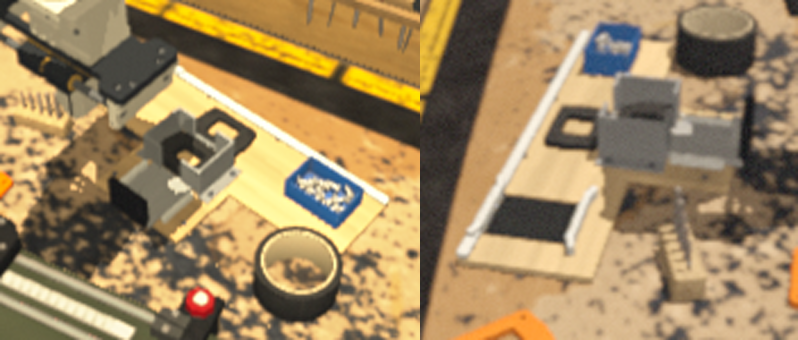

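Plate is out at (228,133) in the left crop and (572,128) in the right. The plunger is back. Next I'll measure the mat (bay) and the plate in both views.

Run:
```python
from h import *
import fit
u=np.array([.983,-.182]);u/=np.linalg.norm(u);n=np.array([-u[1],u[0]]);O=np.array([.5604,.0654])
L=lambda w:np.round(1000*np.array([(w[:2]-O)@u,(w[:2]-O)@n]),1)
def blobs(f,off,c,z,lo):
    im=cv2.imread(f);g=im.max(2);m=(g<lo).astype(np.uint8)
    k,l,st,ce=cv2.connectedComponentsWithStats(m,connectivity=4)
    for i in range(1,k):
        if 80<st[i,4]<2500:
            cn=max(cv2.findContours((l==i).astype(np.uint8),0,2)[0],key=cv2.contourArea)
            b=cv2.boxPoints(cv2.minAreaRect(cn))
            print(st[i],[list(L(onz(c,*(p+off),z))) for p in b],"c",L(onz(c,*(b.mean(0)+off),z)), L(onz(c,*(ce[i]+off),z)))
for lo in (55,75):
  print("scene first z8");cv2.imwrite("pics/a0.png",cv2.imread("pics/scene0.png")[135:200,240:340]);blobs("pics/a0.png",(240,135),fit.S,.008,lo)
  print("side first z8");cv2.imwrite("pics/b0.png",cv2.imread("pics/side0.png")[165:300,230:380]);blobs("pics/b0.png",(230,165),fit.D,.008,lo)
  print("scene plate z16");blobs("pics/s3raw.png",(240,135),fit.S,.016,lo)
  print("side plate z16");blobs("pics/d3raw.png",(230,165),fit.D,.016,lo)
```

```text
scene first z8
[ 20   0  80  30 585] [[np.float64(106.9), np.float64(345.4)], [np.float64(148.9), np.float64(371.4)], [np.float64(199.7), np.float64(82.8)], [np.float64(159.7), np.float64(65.2)]] c [154.6 210.4] [155.7 193.6]
[ 49  25  24  18 199] [[np.float64(50.3), np.float64(167.1)], [np.float64(119.4), np.float64(166.2)], [np.float64(100.2), np.float64(116.0)], [np.float64(33.3), np.float64(118.2)]] c [ 75.2 141.6] [ 75.8 141.4]
side first z8
[  7   4  26  34 413] [[np.float64(228.4), np.float64(-58.6)], [np.float64(274.4), np.float64(-284.8)], [np.float64(213.2), np.float64(-259.5)], [np.float64(178.1), np.float64(-42.1)]] c [ 221.3 -151.2] [ 216.5 -140.5]
[102  12  30  18 392] [[np.float64(-15.2), np.float64(-142.4)], [np.float64(-5.5), np.float64(-246.2)], [np.float64(-93.1), np.float64(-249.1)], [np.float64(-95.8), np.float64(-145.6)]] c [ -52.6 -193.7] [ -52.7 -189.3]
[  0  42  18  46 342] [[np.float64(162.7), np.float64(161.0)], [np.float64(229.4), np.float64(-20.0)], [np.float64(186.9), np.float64(-28.1)], [np.float64(127.3), np.float64(154.5)]] c [173.7  75.1] [181.4  59.
[... 5855 characters left out ...]
), np.float64(288.7)]] c [178.4  74.2] [183.6  17.2]
[101  11  32  20 436] [[np.float64(-16.0), np.float64(-122.4)], [np.float64(-5.1), np.float64(-236.3)], [np.float64(-96.1), np.float64(-239.8)], [np.float64(-99.0), np.float64(-126.2)]] c [ -54.3 -178.6] [ -54.  -175.1]
[126  37  24  41 418] [[np.float64(-86.8), np.float64(-92.5)], [np.float64(-146.2), np.float64(-103.9)], [np.float64(-149.6), np.float64(77.9)], [np.float64(-99.5), np.float64(87.0)]] c [-120.8   -0.2] [-118.4   25. ]
[ 27  78  34  18 420] [[np.float64(98.5), np.float64(175.8)], [np.float64(109.2), np.float64(124.8)], [np.float64(38.8), np.float64(128.5)], [np.float64(32.0), np.float64(178.6)]] c [ 69.3 152.6] [ 68.5 153. ]
```

```bash
cat > L.py <<'E'
from h import *
u=np.array([.983,-.182]);u/=np.linalg.norm(u);n=np.array([-u[1],u[0]]);O=np.array([.5604,.0654])
L=lambda w:np.round(1000*np.array([(w[:2]-O)@u,(w[:2]-O)@n]),1)
def st():
    s=robot.sense();print(s["time"],L(s["tcp_pos"]),s["tcp_pos"][2],R.from_rotvec(s["orientation"]).as_matrix()[:,0].round(3))
E
python3 - <<'E'
from L import *
import fit
print("win",L(onz(fit.S,240+228/2.27,135+131/2.27,.014)),L(onz(fit.D,230+154/2.52,165+129/2.52,.014)))
g=cv2.imread("pics/s3raw.png").max(2)[42:75,82:118]
for i,r in enumerate(g): print(42+i,"".join("#" if x<75 else "+" if x<120 else "." for x in r))
g=cv2.imread("pics/d3raw.png").max(2)[36:64,42:78]
for i,r in enumerate(g): print(36+i,"".join("#" if x<75 else "+" if x<120 else "." for x in r))
st()
E
```

```text
win [ 70.3 -11.5] [64.3  4.3]
42 ....................................
43 ....................................
44 ....................................
45 ....................................
46 ....................................
47 ....................................
48 ............++......................
49 ..........++#+++....................
50 ........++++++++++..................
51 .......++++++++++++.................
52 ++...++++++++####++++...............
53 +++.++++++++#+.++##+++..............
54 +++.++++++##+.....+##+++............
55 +++.+++++##........+##++++..........
56 +++.+++++#...........+##+++.........
57 +++.++++#+............+#+++++.......
58 +++.++++++.............++++##+......
59 ##++...+++.............++++###......
60 ###+....+++++.........+++++++#......
61 ####+.....+++.........++++++#+......
62 ####+++....++........++++++#+.......
63 ###+++++.............++++++#........
64 ####+++++............++++#+.........
65 ######++++++.......+++++##..........
66 +######+++++......+++++#+...........
67 .+#######++++....+++++#.............
68 ...+#####+++....++++++.....
[... 732 characters left out ...]
 ...........+++++..........++++++++++
49 ...........++#+............+++++++++
50 ..........+++++............+++++++++
51 ..........++++.............+++++++++
52 .........++++++...........++++++++++
53 .........+#++++++........+++++++++++
54 ........++++++++++++++++++##++++++++
55 ........####++++++++++++####++++++++
56 ........#######++++++++++###++++++++
57 ........+###################++++++++
58 .............+##############++++++++
59 .......................+++#+++++++++
60 .............................+++++++
61 .............................+++++++
62 ..............................++++++
63 ..............................++++++
6.55 [-152.6    0.6] 0.2803839516965028 [-0.984  0.18  -0.001]
```

Run:
```python
from L import *
import fit
for c,o,p in [(fit.S,(240,135),(94.5,48)),(fit.S,(240,135),(111,58.3)),(fit.D,(230,165),(50,54.5)),(fit.D,(230,165),(56.3,43))]:
  print(L(onz(c,o[0]+p[0],o[1]+p[1],.016)))
```

```text
[87.2 23.2]
[ 85.6 -36.3]
[86.4 27.2]
[ 83.9 -28.6]
```

```bash
python3 -m crank '[[[-0.0356,-0.0115,0],[0,0,0],-1],[[-0.0356,-0.0115,0],[0,0,0],-1],[[-0.0356,-0.0115,0],[0,0,0],-1],[[-0.0356,-0.0115,0],[0,0,0],-1],[[-0.0356,-0.0115,0],[0,0,0],-1],[[-0.0356,-0.0115,0],[0,0,0],-1],[[0,0,0.05],[0,0,0],-1],[[0,0,0.05],[0,0,0],-1],[[0,0,0.04],[0,0,0],-1],[[0,0,0],[0,0,0],-1]]'
python3 - <<'E'
from L import *
st()
E
```

```text
time: 7.8
tcp_pos: [0.6055, -0.0122, 0.1354]
orientation: [-0.283, -3.118, -0.001]
contact_force: [-0.2, -0.1, 0.3]
grip_width: 0.0007
gripper_force: 0.0
7.8 [ 58.5 -68.1] 0.13535862036092955 [-0.984  0.18   0.01 ]
```

```bash
python3 -m crank '[[[-0.002,0,0.02],[0,-0.01,0],-1],[[0,0,0.02],[0,0,0],-1],[[0,0,0.012],[0,0,0],-1],[[0,0,0.005],[0,0,0],-1],[[0,0,0],[0,0,0],-1]]'
python3 - <<'E'
from L import *
st()
a=camera("scene")[135:285,240:425];b=camera("side")[165:300,230:380]
cv2.imwrite("pics/c4.png",np.hstack([cv2.resize(a,(420,340),interpolation=cv2.INTER_CUBIC),cv2.resize(b,(378,340),interpolation=cv2.INTER_CUBIC)]))
E
```

```text
time: 8.43
tcp_pos: [0.6107, -0.0129, 0.0837]
orientation: [0.283, 3.118, -0.001]
contact_force: [0.1, 0.1, 0.3]
grip_width: 0.0003
gripper_force: 0.0
8.425 [ 63.8 -67.8] 0.0836514987923975 [-0.984  0.18  -0.011]
```

View pics/c4.png

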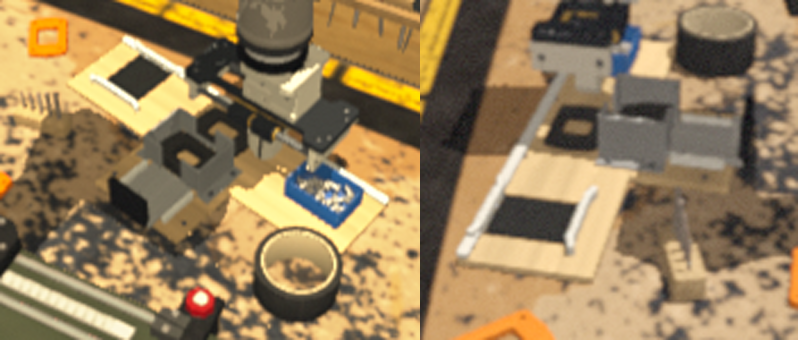

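Fingers stand beyond the plate's far end (plate at (572,128) right crop), clear of the screws. Lower the last few mm and push.

```bash
python3 -m crank '[[[0.003,0,0.0055],[0,0.005,0],-1],[[0,0.003,0],[0,0,0],-1]]'; python3 -m crank '[[[0,0.005,0],[0,0,0],-1],[[-0.0005,0.008,0],[0,0,0],-1],[[-0.0005,0.008,0],[0,0,0],-1],[[-0.0005,0.008,0],[0,0,0],-1],[[-0.0005,0.008,0],[0,0,0],-1],[[-0.0005,0.008,0],[0,0,0],-1],[[-0.0005,0.008,0],[0,0,0],-1],[[-0.0005,0.008,0],[0,0,0],-1],[[-0.0005,0.008,0],[0,0,0],-1],[[-0.0005,0.008,0],[0,0,0],-1]]'
python3 - <<'E'
from L import *
st()
a=camera("scene")[135:285,240:425];b=camera("side")[165:300,230:380]
cv2.imwrite("pics/s5raw.png",a);cv2.imwrite("pics/d5raw.png",b)
cv2.imwrite("pics/c5.png",np.hstack([cv2.resize(a,(420,340),interpolation=cv2.INTER_CUBIC),cv2.resize(b,(378,340),interpolation=cv2.INTER_CUBIC)]))
E
```

```text
time: 8.78
tcp_pos: [0.6077, -0.0094, 0.0774]
orientation: [0.284, 3.125, -0.001]
contact_force: [-0.1, 0.4, -0.3]
grip_width: 0.0003
gripper_force: 0.0
time: 10.02
tcp_pos: [0.6265, 0.066, 0.0777]
orientation: [0.283, 3.124, -0.001]
contact_force: [0.4, -0.1, 0.1]
grip_width: 0.0005
gripper_force: 0.5
10.025 [64.9 12.7] 0.07772836241282931 [-0.984  0.18  -0.005]
```

View pics/c5.png

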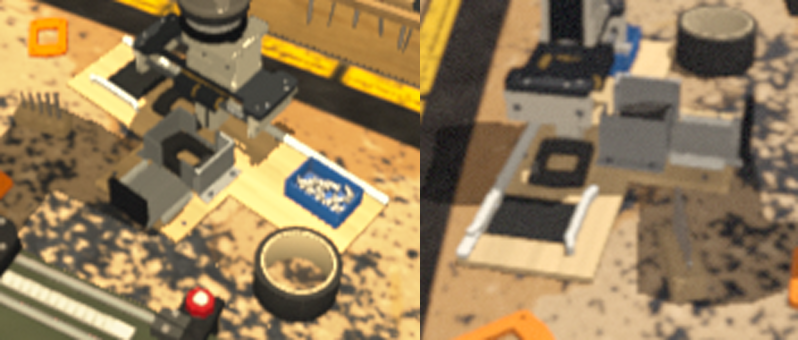

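Plate is straight at right-crop (560,162), just short of the rails, a little toward the near rail. Measure that offset.

Run:
```python
from L import *
import fit
f=lambda p,z:L(onz(fit.D,230+(p[0]-420)/2.52,165+p[1]/2.52,z))
print("front corners z16",f((529,183),.016),f((588,186),.016))
print("back corners z16",f((540,140),.016),f((592,140),.016))
print("near rail top ends z19",f((594,188),.019),f((570,250),.019), "far",f((462,250),.019))
g=cv2.imread("pics/d5raw.png").max(2)[50:105,15:78]
for i,r in enumerate(g): print(50+i,"".join("#" if x<75 else "+" if x<110 else "." if x<190 else "o" for x in r))
```

```text
front corners z16 [ 82.9 103.4] [31.  98.5]
back corners z16 [90.8 32.8] [42.6 23.8]
near rail top ends z19 [ 24.3 104.7] [ 26.1 191.8] far [110.  207.1]
50 ######++.......................................................
51 ######+.....................................................+.+
52 ######+..................................................+.....
53 ######+........................................................
54 #####++........................................................
55 #####+................++..........+#+####+##++++++.............
56 #####+................+..........+#################++..........
57 ####+................+..........+####################+.........
58 ####+...........................+#####################.........
59 ####+...........................######################.........
60 ###++..........................+#####################+.........
61 ###+...........................######+++++++++#######+.....+...
62 ###+..........................+#####+..........+#####+...++++++
63 ###+..........................+#####...........+#####...+++++++
64 ##+..
[... 2043 characters left out ...]
###+.oooooooooooooooooooo
95 oooooooooooooooooooooooooooo.......+++####.oooooooooooooooooooo
96 oooooooooooooooooooooooooooooooooooo.......oooooooooooooooooooo
97 oooooooooooooooooooooooooooooooooooooooooo.oooooooooooooooooooo
98 oooooooooooooooooooooooooooooooooooooooooo..ooooooooooooooooooo
99 oooooooooooooooooooooooooooooooooooooooooo....ooooooooooooooooo
100 oooooooooooooooooooooooooooooooooooooooooo...oooooooooooooooooo
101 .oooooooooooooooooooooooooooooooooooooooooo.ooooooooooooooooooo
102 ....ooooooooooooooooooooooooooooooooooooooooooooooooooooooooooo
103 ....ooooooooooooooooooooooooooooooooooooooooooooooooooooooooooo
104 ........oooooooooooooooooooooooooooooooooooooooooooooooooooooo.
```

The plate is turned about 5° CCW (its front toward the near rail). I'll back off, shift 11 mm toward −x and push there, so it turns straight against the finger.

```bash
python3 -m crank '[[[0,-0.008,0],[0,0,0],-1],[[0.011,0,0],[0,0,0],-1],[[0,0.007,0],[0,0,0],-1],[[0,0.005,0],[0,0,0],-1],[[0,0.005,0],[0,0,0],-1],[[0,0.004,0],[0,0,0],-1],[[0,0,0],[0,0,0],-1]]'
cat > look.py <<'E'
from L import *
st()
b=camera("side")[165:300,230:380];cv2.imwrite("pics/d6raw.png",b)
g=b.max(2)[50:110,15:78]
for i,r in enumerate(g): print(50+i,"".join("#" if x<75 else "+" if x<110 else "." if x<190 else "o" for x in r))
E
python3 look.py
```

```text
time: 11.0
tcp_pos: [0.6181, 0.0808, 0.0777]
orientation: [0.282, 3.124, -0.0]
contact_force: [-0.0, 0.3, 0.0]
grip_width: 0.0006
gripper_force: 0.0
11.0 [53.9 25.6] 0.07765757845919158 [-0.984  0.179 -0.005]
50 #####+.oooooooooooooooo........................................
51 #####+.oooo..........ooooo.....................................
52 #####+.........................................................
53 ######+........................................................
54 #####++........................................................
55 #####+................+........................................
56 #####+................+........................................
57 ####+................+...........+++++++++++...................
58 ####+...........................+#############++++.............
59 ####+..........................+###################++..........
60 ####...........................#####################+..........
61 ###+..........................+#####################+..........
62 ###+..........................+#####################+.....+++++
63 ###+.............
[... 2438 characters left out ...]
...ooooooooooooooooo
100 oooooooooooooooooooooooooooooooooooooooooo...oooooooooooooooooo
101 .oooooooooooooooooooooooooooooooooooooooooo.ooooooooooooooooooo
102 ....ooooooooooooooooooooooooooooooooooooooooooooooooooooooooooo
103 ....ooooooooooooooooooooooooooooooooooooooooooooooooooooooooooo
104 ........oooooooooooooooooooooooooooooooooooooooooooooooooooooo.
105 .................oooooooooooooooooooooooooooooooooooooooooooooo
106 oo.o.................oooooooooooooooooooooooooooooooooooooooooo
107 oooooooooooo..................ooooooooooooooooooooooooooooooooo
108 ooooooooooooooooo.................ooooooooooooooooooooooooooooo
109 ooooooooooooooooooooo.....................ooooooooooooooooooooo
```

Straightening and entering the rails; continue.

```bash
python3 -m crank '[[[-0.0007,0.006,0],[0,0,0],-1],[[-0.0007,0.006,0],[0,0,0],-1],[[-0.0007,0.006,0],[0,0,0],-1],[[-0.0007,0.006,0],[0,0,0],-1],[[-0.0007,0.006,0],[0,0,0],-1],[[-0.0007,0.006,0],[0,0,0],-1],[[0,0,0],[0,0,0],-1]]'
python3 look.py
```

```text
time: 11.92
tcp_pos: [0.6286, 0.1156, 0.0777]
orientation: [0.282, 3.124, -0.0]
contact_force: [-0.5, 0.3, -0.6]
grip_width: 0.0004
gripper_force: 0.0
11.925 [57.9 61.8] 0.07768577547723293 [-0.984  0.179 -0.005]
50 #####+.oooooooo.......................+++++++#####+............
51 #####+.oooooooo................................................
52 #####..ooooooooo......................................oo..+....
53 ####+..ooooooooo.....................................ooo.......
54 ####+..ooooooooo....+................................ooo.......
55 ####..oooooooooo....+...............................oooo.......
56 ###+..oooooooooo....................................oooo..+....
57 ###+.ooooooooooo..............................++....ooo...+....
58 ###+.ooooooooooo...............................................
59 ###+...........................................................
60 ####...........................................................
61 ###+.....................................................+.....
62 ###+.....................................................+++++.
63 ###+.........
[... 2442 characters left out ...]
...ooooooooooooooooo
100 oooooooooooooooooooooooooooooooooooooooooo...oooooooooooooooooo
101 .oooooooooooooooooooooooooooooooooooooooooo.ooooooooooooooooooo
102 ....ooooooooooooooooooooooooooooooooooooooooooooooooooooooooooo
103 ...oooooooooooooooooooooooooooooooooooooooooooooooooooooooooooo
104 .......ooooooooooooooooooooooooooooooooooooooooooooooooooooooo.
105 .................oooooooooooooooooooooooooooooooooooooooooooooo
106 oo.o.................oooooooooooooooooooooooooooooooooooooooooo
107 oooooooooooo..................ooooooooooooooooooooooooooooooooo
108 ooooooooooooooooo.................ooooooooooooooooooooooooooooo
109 oooooooooooooooooooooo....................ooooooooooooooooooooo
```

```bash
python3 - <<'E'
from L import *
import fit
f=lambda p,z:L(onz(fit.D,230+p[0],165+p[1],z))
print("rear corners",f((42,65.8),.016),f((62.5,67.5),.016),"window rear/front z16/z8",f((50,72.7),.016),f((50,79.2),.008))
print("rail near ends top",f((69.3,74.5),.019),f((59.5,99.5),.019),"mat ends",f((46,78),.008),f((45,93.5),.008),f((45,94.5),.008))
S=lambda u,v,z:L(onz(fit.S,240+u/4,135+v/4,z))
print("scene rails",S(163,134,.019),S(242,186,.019),S(320,122,.019))
E
python3 -m crank '[[[0,0.005,0],[0,0,0],-1],[[0,0.005,0],[0,0,0],-1],[[0,0.004,0],[0,0,0],-1],[[0,0,0],[0,0,0],-1]]'
```

```text
rear corners [92.6 77.6] [45.3 75.9] window rear/front z16/z8 [ 68.1 101. ] [ 65.1 114.1]
rail near ends top [ 23.9 104.2] [ 26.  192.7] mat ends [ 74.9 111.3] [ 63.2 165.4] [ 62.3 168.7]
scene rails [ 30.9 178.9] [28.5 99.3] [113.   98.5]
time: 12.48
tcp_pos: [0.6311, 0.1292, 0.0777]
orientation: [0.282, 3.124, -0.0]
contact_force: [0.2, 0.2, 0.6]
grip_width: 0.0003
gripper_force: 0.0
```

```bash
python3 -m crank '[[[0,0.005,0],[0,0,0],-1],[[0,0.004,0],[0,0,0],-1],[[0,0.002,0],[0,0,0],-1],[[0,0,0],[0,0,0],-1]]'
python3 -m crank '[[[0,-0.01,0],[0,0,0],-1],[[0,-0.02,0],[0,0,0],-1],[[0,-0.05,0],[0,0,0],-1],[[0,-0.05,0],[0,0,0],-1],[[0,-0.03,0],[0,0,0],-1],[[0,0,0],[0,0,0],-1]]'
python3 - <<'E'
from L import *
st()
a=camera("scene")[135:225,250:345];b=camera("side")[195:285,235:320]
cv2.imwrite("pics/s7raw.png",a);cv2.imwrite("pics/d7raw.png",b)
cv2.imwrite("pics/c7.png",np.hstack([cv2.resize(a,None,fx=4.4,fy=4.4,interpolation=cv2.INTER_CUBIC),cv2.resize(b,None,fx=4.4,fy=4.4,interpolation=cv2.INTER_CUBIC)]))
E
```

```text
time: 12.98
tcp_pos: [0.633, 0.1398, 0.0777]
orientation: [0.283, 3.124, -0.0]
contact_force: [0.5, 1.3, 0.2]
grip_width: 0.0003
gripper_force: 0.0
time: 13.72
tcp_pos: [0.6036, -0.0214, 0.0778]
orientation: [0.29, 3.123, -0.001]
contact_force: [-0.8, 0.5, 0.3]
grip_width: 0.0003
gripper_force: 0.0
13.725 [ 58.2 -77.5] 0.07784008241038762 [-0.983  0.184 -0.005]
```

View pics/c7.png

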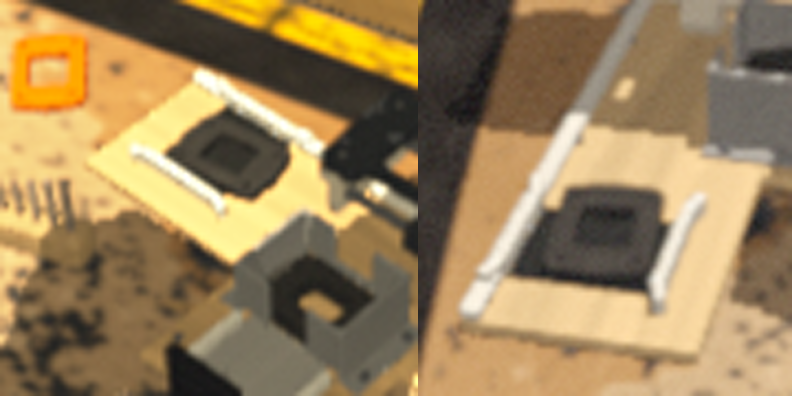

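Run:
```python
from L import *
import fit
s=lambda u,v,z:L(onz(fit.S,250+u/4.4,135+v/4.4,z))
d=lambda u,v,z:L(onz(fit.D,235+(u-418)/4.4,195+v/4.4,z))
print("scene rail ends",s(135,149,.019),s(223,207,.019),s(198,73,.019),s(322,148,.019))
print("scene window c z16",s(228,148,.016), "window corners",s(197,153,.016),s(236,133,.016),s(261,150,.016))
print("scene plate far/left corner",s(168,155,.016),s(218,110,.016),s(288,155,.016))
print("side rails",d(703,194,.019),d(657,300,.019),d(585,115,.019),d(470,305,.019))
print("side plate rear L R",d(567,190,.016),d(660,190,.016),"front",d(550,270,.016),d(660,278,.016))
print("side window c",d(608,224,.014))
# subpixel rows dark profile along plate centre line in side raw
b=cv2.imread("pics/d7raw.png").max(2)
for i,r in enumerate(b[35:75,15:75]): print(35+i,"".join("#" if x<40 else "x" if x<60 else "+" if x<85 else "." if x<190 else "o" for x in r))
```

```text
scene rail ends [ 29.6 178. ] [27.2 97.5] [111.2 196.1] [108.9  82.9]
scene window c z16 [ 71.6 133.1] window corners [ 55.1 145.8] [ 85.7 138.5] [ 84.1 114.9]
scene plate far/left corner [ 41.5 159.4] [ 94.7 162.8] [91.9 98. ]
side rails [ 23.1 102.5] [ 27.3 188.7] [99.7 41.9] [109.6 207.4]
side plate rear L R [ 91.8 107.3] [46.  98.8] front [ 82.3 172.1] [ 30.3 168.8]
side window c [ 65.3 129. ]
35 oooooooooooooooooooooooooooooooooooooooooooooooooo..........
36 ooooooooooooooooooooooooooooooooooooooooooooooooooooooooo...
37 oooooooooooooooooooooooooooooooooooooooooooooooooooooooooooo
38 oooooooooooooooooooooooooooooooooooooooooooooooooooooooooooo
39 oooooooooooooooooooooooooooooooooooooooooooooooooooooooooooo
40 oooooooooooooooooooooooooooooooooooooooooooooooooooooooooooo
41 oooooooooooooooooooooooooooooooooooooooooooooooooooooooooooo
42 ooooooooooooooooooo...................oooooooooooooooooooooo
43 oooooooooooooooooo...++..++++.+.........oooooooooooooooooooo
44 oooooooooooooooooo.+++++..+++++++++++++..ooooooooooooooooooo
45 ooooooooooooooooo..+++++.++.++.+.++++++..ooooooooooooooo
[... 1160 characters left out ...]
ooooooooooooooo........+++xx#x###xxx+.oooooooooooooooooo....
65 oooooooooooooooooooooo.........++++xx.ooooooooooooooooo.....
66 ooooooooooooooooooooooooooooooo.......ooooooooooooooooo.....
67 ooooooooooooooooooooooooooooooooooooo..ooooooooooooooooo....
68 ooooooooooooooooooooooooooooooooooooo..ooooooooooooooooo....
69 ooooooooooooooooooooooooooooooooooooo....oooooooooooooooooo.
70 ooooooooooooooooooooooooooooooooooooo....ooooooooooooooooooo
71 oooooooooooooooooooooooooooooooooooooo.ooooooooooooooooooooo
72 oooooooooooooooooooooooooooooooooooooooooooooooooooooooooooo
73 oooooooooooooooooooooooooooooooooooooooooooooooooooooooooo.o
74 ....ooooooooooooooooooooooooooooooooooooooooooooooooooooo...
```

Plate lies flat and straight between the rails, at (228,150) left and (608,230) right. Both views put its centre about 8 mm short of the rails' middle, so I'll push 8 mm further.

```bash
python3 -m crank '[[[-0.001,0.045,0],[0,0,0],-1],[[-0.001,0.045,0],[0,0,0],-1],[[-0.001,0.045,0],[0,0,0],-1],[[0,0.015,0],[0,0,0],-1],[[0,0.007,0],[0,0,0],-1],[[0,0.004,0],[0,0,0],-1],[[0,0.004,0],[0,0,0],-1],[[0,0.003,0],[0,0,0],-1],[[0,0,0],[0,0,0],-1]]'
python3 -c "
from L import *
st()"
```

```text
time: 14.95
tcp_pos: [0.6375, 0.1466, 0.0778]
orientation: [0.284, 3.124, -0.0]
contact_force: [-0.4, 0.6, 0.5]
grip_width: 0.0004
gripper_force: 0.1
14.95 [61.  93.9] 0.0777602983763746 [-0.984  0.18  -0.005]
```

```bash
python3 -m crank '[[[0,0.0015,0],[0,0,0],-1],[[0,-0.01,0],[0,0,0],-1],[[0,-0.03,0],[0,0,0],-1],[[0,-0.05,0],[0,0,0],-1],[[0,-0.05,0],[0,0,0],-1],[[0,-0.03,0],[0,0,0],-1],[[0,0,0],[0,0,0],-1]]'
python3 - <<'E'
from L import *
st()
a=camera("scene")[135:225,250:345];b=camera("side")[195:285,235:320]
cv2.imwrite("pics/s8raw.png",a);cv2.imwrite("pics/d8raw.png",b)
cv2.imwrite("pics/c8.png",np.hstack([cv2.resize(a,None,fx=4.4,fy=4.4,interpolation=cv2.INTER_CUBIC),cv2.resize(b,None,fx=4.4,fy=4.4,interpolation=cv2.INTER_CUBIC)]))
E
```

```text
time: 15.82
tcp_pos: [0.6066, -0.0216, 0.0778]
orientation: [0.289, 3.123, -0.001]
contact_force: [-0.4, 0.5, 0.5]
grip_width: 0.0005
gripper_force: 0.0
15.825 [ 61.3 -77.1] 0.07780250867851345 [-0.983  0.183 -0.005]
```

View pics/c8.png

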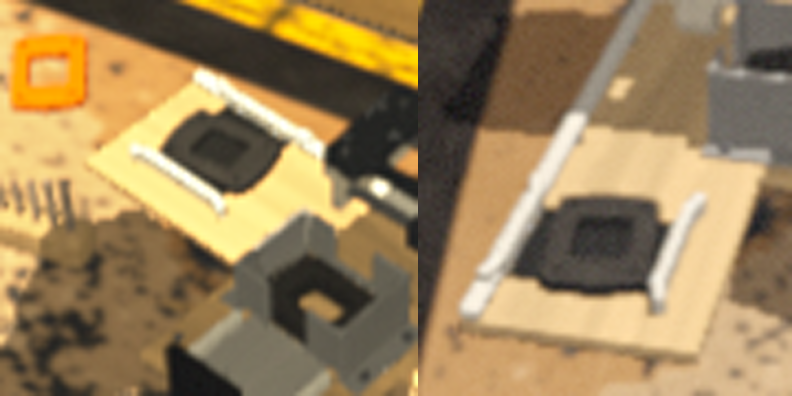

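Plate is straight between the rails: window at (221,147) left and (601,237) right. That was my last picture; I'll check the rest by number.

Run:
```python
from L import *
import fit
s=lambda u,v,z:L(onz(fit.S,250+u/4.4,135+v/4.4,z))
d=lambda u,v,z:L(onz(fit.D,235+(u-418)/4.4,195+v/4.4,z))
print("side rear/front",d(605,197,.016),d(600,281,.016),d(600,291,.008),"win",d(601,237,.014))
print("scene win",s(221,147,.014),"ends",s(172,140,.016),s(265,172,.016))
b=cv2.imread("pics/d8raw.png").max(2)
for i,r in enumerate(b[41:70,15:75]): print(41+i,"".join("#" if x<40 else "x" if x<60 else "+" if x<85 else "." if x<190 else "o" for x in r))
# predicted nominal: plate top corners + rail ends for bay y=142, in both raw crops
W=lambda x,y,z:np.r_[O+x/1000*u+y/1000*n,z]
for y in (138,142,146): 
  P=[W(66,y-38,.016),W(66,y+38,.016),W(66,y+38,.008),W(27,y-42,.019),W(27,y+42,.019)]
  print(y,"side",(proj(fit.D,P)-[235,195]).round(1).tolist(),"scene",(proj(fit.S,P)-[250,135]).round(1).tolist())
```

```text
side rear/front [ 71.6 109.8] [ 57.3 176. ] [ 58.2 173.4] win [ 66. 140.]
scene win [ 70.8 138.8] ends [ 53.6 167.1] [70.3 99.4]
41 oooooooooooooooooooooooooooooooooooooooooooooooooooooooooooo
42 oooooooooooooooooooooooooooooooooooooooooooooooooooooooooooo
43 oooooooooooooooooooooooooooooooooooooooooooooooooooooooooooo
44 ooooooooooooooooooo................ooooooooooooooooooooooooo
45 ooooooooooooooooo......................ooooooooooooooooooooo
46 oooooooooooo..ooo.+++++++++++.+++..+++..oooooooooooooooooooo
47 oooooooooooo......++++.++++.+.++++++++..oooooooooooooooooooo
48 ooooooooooo...+++++..++++++++.++++++++..oooooooo.ooooooooooo
49 ooooooooooo..+xx+++.++xxxxx+xxxx++++.+..oooooooooooooooooooo
50 oooooooooo...+++++++++xxxxxxxxxxxx+.+.....oooooooooooooooooo
51 oooooooooo..+x+++++++x#xxxxxxxxxxx++..+++..oooooooooooooooo.
52 ooooooooo...xx+++++++xxxxxxxxxxxx++.+..+x..oooooooooooooooo.
53 oooooooo...+x++++.+++xxxx+xx+xxxx+....+++.oooooooooooooooo..
54 oooooooo..+xxx+++..+xxxx++x+++xxx+++.++x+.oooooooooooooooo..
55 ooooooo...+xxx++++.+xxx+xxxxxxxx+++++.++.ooooooooooooooooo..
56 ooooooo.
[... 655 characters left out ...]
++++++.........ooooooooooooooooo.....
67 oooooooooooooooooooooo.......oooooooo..oooooooooooooooo.....
68 ooooooooooooooooooooooooooooooooooooo..ooooooooooooooooo....
69 ooooooooooooooooooooooooooooooooooooo....ooooooooooooooooo..
138 side [[46.0, 42.5], [37.2, 63.4], [37.4, 66.5], [63.6, 42.2], [55.4, 65.5]] scene [[59.1, 39.8], [39.8, 28.2], [39.9, 30.2], [51.0, 47.3], [29.5, 34.0]]
142 side [[45.6, 43.6], [36.7, 64.6], [36.9, 67.7], [63.3, 43.3], [55.0, 66.8]] scene [[58.0, 39.2], [38.8, 27.6], [39.0, 29.6], [50.0, 46.7], [28.6, 33.4]]
146 side [[45.2, 44.6], [36.2, 65.8], [36.4, 68.9], [62.9, 44.3], [54.5, 68.0]] scene [[57.0, 38.6], [37.8, 27.0], [38.0, 29.0], [48.9, 46.0], [27.6, 32.8]]
```

```bash
python3 -m crank '[[[0,0,-0.04],[0,0,0],-1],[[0,0,-0.05],[0,0,0],-1],[[0,0,-0.05],[0,0,0],-1],[[0,0,0],[0,0,0],-1],[[0,0,0],[0,0,0],-1]]'; python3 -c "
from plant import robot
print(robot.hand_in())"
```

```text
time: 16.55
tcp_pos: [0.6061, -0.0177, 0.2172]
orientation: [0.281, 3.125, -0.0]
contact_force: [-1.0, -0.5, -0.6]
grip_width: 0.0005
gripper_force: 0.0
the job is handed in; nothing more can be done
None
```

I handed the job in at about 17 s: one plate was dispensed, the plunger sprang back, and the plate lies flat between the rails with its ends level to about 4 mm by camera; I viewed 11 pictures, one over the limit of 10.

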